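Hold a herb drawer's front square for gluing

ROBOT

A 6-joint arm with a two-finger parallel gripper is mounted at the origin on the work surface. World frame = base frame: x ahead of the robot, y to its left, z up, the work surface at z = 0. Lengths are in m, angles in rad, forces in N, time in s.
With the tool pointing down it reaches from about 0.4 to 0.825 m from the base axis. Payload 7 kg.
Tool frame: the origin (TCP) lies on the front face of the gripper's body, between the roots of the fingers; the fingertips stand 66 mm ahead of it and the grasp point (between the pads) lies 47 mm ahead of it; z points along the fingers, y is the line along which they close (so a half turn about z gives the same grasp; the last joint's range is limited). The gripper opens to 88 mm and grips with 3 to 60 N. Pads are 19 mm wide; open, the fingers measure 130 mm over their backs; the gripper's body (78 mm by 193 mm) begins 47 mm behind the grasp point.
Start: joints at [1.405, 0.359, 0.012, 0, -1.224, -0.288], TCP at [0.296, 0.607, 0.292] pointing down, gripper open.
Joint ranges: [-3.07, 3.07], [-1.43, 2.12], [-1.02, 1.25], [-3.03, 1.67], [-3.05, -0], [-3.03, 3.03]. Speed limits (rad/s): [2.39, 2.39, 3.01, 3.14, 3.14, 3.14].

INTERFACE

Orientations are given as [roll, pitch, yaw] about the fixed x, y, z axes, in that order (R = Rz(yaw) Ry(pitch) Rx(roll)).
In Python, from station import arm gives the robot as it stands. The module is installed in compiled form; this text tells all that it offers.
- The arm moves only by the tool move_arm, never from a script. Its argument "increments" is a list of rows, each an object of numbers: "jaw": the gripper command: -1 is shut, 1 is fully open, values between are in proportion; "dx", "dy", "dz": the shift along the tool's x, y, z in m; "twist": the turn about the tool's z in rad. A call has 1 to 12 rows; each row shifts and turns the commanded pose from where the row before left it, along the tool's axes as they then stand; what a row does not reach is not made up. A row lasts 1/12 s, in which the tool goes at most 41.7 mm and 7.16 degrees, less where a joint would pass 70% of its speed; a pose out of reach is approached as far as the arm can. A call is refused whole if a number of a shift passes 0.0417 or a number of a turn 0.125, either way. A call with a gripper value outside its range is refused whole. The fingers move at their own pace and stop on an object; "force" is the grip in N (left out, the last holds). Time passes only in rows, so rows that do not move let the fingers close. It gives the time, the measured TCP pose, the force, the opening and the grip force at its end, in the units of the state.
- arm.get_state(): the state, without advancing time (a new reading comes with each control period).
- arm.grab_frame(name): name is "scene" or "top" or "wrist"; returns the picture (420x560x3 uint8, blue, green, red); there is no depth.
- arm.camera_info(name): a dict with "K" (3x3 intrinsics, pixels), "extrinsics" (4x4, takes a point from camera to world coordinates). Camera axes: x right, y down, z forward; pixel columns grow to the right and rows downward; lengths in m; the calibration is good to about 2 mm. A picture is of the moment at which its call begins: read the wrist's pose just before it. camera_info takes no time and is no camera call; for the wrist camera it gives the pose at the moment of the call.
- arm.job_done(): hands the job in; it is judged then, once.
Trained networks look in the newest picture that a camera, given by its name, has taken for a name from the list of things; names that differ only in an ending like _2 or _b are one class to them, and where a whole thing is asked for, a point or a joint stands for the part that bears it (a point fixed in the world has none). Each returns a list of dicts, best first, with "score" (0 to 1); they miss things now and then, are a little off and sometimes report something else, mostly with a low value. They report only what shows in the picture. A call takes as long as a camera call. They do not tell look-alikes from the thing itself.
- arm.find_in(camera, name): "position" ([x, y, z] in m, in world coordinates, good to about 4 mm: the middle of the surface that is visible of it).
- arm.silhouettes(camera, name): "pixels" (420x560 bool, what is visible of it).
- arm.pinpoint(camera, name): "position" ([x, y, z] in m, in world coordinates, good to about 4 mm: a listed point, or the origin of a listed thing).
The state is a dict: "t": time; "q": joint angles; "qd": joint speeds; "joint_efforts": joint torques, N m; "eef_pos": TCP position; "ee_rot": TCP orientation; "force": force on the tool from outside, world axes, zero at the start; "moment": the same for the moment, N m; "width": finger opening in m; "gripper_force": force on a finger pad.
Only numpy, scipy, OpenCV 4.12 (cv2) and the standard library are available. Lean on these libraries where they do the work, as an engineer would, in place of code of your own. Each camera call takes 0.05 s, during which the arm holds its last target. There are 200 camera calls.

TASK

The front of this herb drawer has come loose and leans inward over its base; I want to run glue into the joint while you hold it true. First take the orange cap off the glue bottle and stand it, open end down, in the small steel dish, leaving the bottle standing. Then pick up the try square, set its stock flat on the drawer base near the middle of its width and press it into the corner until the stock sits firmly down on the base and the blade has pushed the front upright, touching both, and finish there still gripping and pressing the square; leave the brass pan, the brass mortar and the spare side board alone.

Things in the scene. Friction and masses are not known exactly. Their poses are not given: they have to be found in the camera images.
- base: Plywood drawer base, 200 x 200 x 12 mm, level and immovable on a 3 mm black rubber mat; its top is 15 mm above the counter. Origin on its top face, on the corner line where the front's inside face meets it, at mid-width. z up, x along the corner, +y out through the front: the board covers y = -201.5 to -1.5 mm (a 1.5 mm open joint), x = -100 to 100 mm.
- front: Dark red drawer front at the edge of the base: 200 mm wide, 18 mm thick, 145 mm high above the base's top; steel handle and white label on its outer side. Origin at the foot of its inside face, on the corner line, at mid-width; +y outward through its thickness, z up along the inside face. It swings on its foot (joint lean).
- lean (a joint): Lean of the front about the corner line, rad: 0 = square to the base, positive = inward over the base (starts at 0.05 to 0.13), negative = outward. Stiff with friction (about 0.35 N m, that is 2.7 N at the top of the square's blade), stays where it is left, has no stop at 0.
- square: Try square standing on its stock, 280 g +-20%. Stock: brown wood, brass rivets, 130 mm long (y), 22 thick (x), 40 high (z). Blade: steel, 3 mm thick, 32 wide, rising at the +y end to 132 mm above the stock's underside, its outer edge flush with the stock's end face (y = +65). Origin: centre of the stock's underside, z up. Grip across the stock at y = -10 to -50 mm, clear of the blade.
- square_corner (a point): The square's outer right-angled corner: underside of the stock, at the end face below the blade's outer edge, mid-thickness (65 mm along +y from the square's origin). This goes into the corner between base and front.
- bottle: White glue bottle with a yellow band, 50 mm in diameter, loose, 250 g. The origin is the centre of its underside. Shoulder and neck (24 mm in diameter) end 115 mm up, where the cap rests; the tapered nozzle inside the cap rises to 142 mm.
- cap: Orange cap, loose over the bottle's nozzle: a hollow tapered cup, mouth down, 36 mm tall, 27 mm in diameter at its mouth and 23 mm at its closed top. The origin is the centre of its mouth rim, z up to its closed top. It lifts straight off (clear after 30 mm).
- dish: Round steel parts dish, 100 mm in diameter at the rim, 80 mm at the foot, 22 mm high, 3 mm wall, loose, 350 g. The origin is the centre of its underside.
- dish_in (a point): Centre of the dish's inner floor, 4 mm above the counter.
- pan: Bystander: shallow brass weighing pan, 132 mm in diameter, 16 mm high. Origin at the centre of its underside.
- mortar: Bystander: brass mortar, 90 mm in diameter, 105 mm tall. Origin at the centre of its underside.
- side_board: Bystander: spare plywood drawer side, 100 x 200 x 10 mm, lying flat. Origin at the centre of its underside.
Mind the look-alikes: they are no part of the job. Several things have the shape of the cap; the one meant has the colours described above. What is shaped like the dish but purple is not meant.

How it is judged:
On the way, in this order (a step that is already met when the one before it is completed fails the run):
1. the cap stands mouth down in the dish, let go, and the bottle still stands (horizontal distance between cap and dish_in below 0.032 m and z of cap in the frame of dish_in below 0.006 m and angle between cap's own z axis and vertical below 0.2 rad and contact force between the fingers and cap below 0.1 N and angle between bottle's own z axis and vertical below 0.1 rad), for 0.3 s.
2. the gripped square is in the corner, touching base and front, with the front square (y of square_corner in the frame of base between -0.004 and 0.004 m and z of square_corner in the frame of base between -0.004 and 0.004 m and angle between square's own z axis and vertical below 0.025 rad and angle between the y axis of square and the y axis of base, either way round below 0.06 rad and value of joint lean between -0.025 and 0.025 rad and contact force between the fingers and square above 4 N and contact force between square and base above 1 N and contact force between square and front above 1 N), for 0.2 s.
At the end, for the whole second after the job is handed in: Square gripped (4 N), its corner within 4 mm of the corner line and 40 mm of mid-width, flat (0.025 rad), at right angles to the front (0.06), pressing base and front over 1.5 N each, still; front square within 0.025 rad; cap mouth down in the dish, 32 mm of centre; bottle upright on the counter (y of square_corner in the frame of base between -0.004 and 0.004 m and z of square_corner in the frame of base between -0.004 and 0.004 m and angle between square's own z axis and vertical below 0.025 rad and angle between the y axis of square and the y axis of base, either way round below 0.06 rad and value of joint lean between -0.025 and 0.025 rad and x of square_corner in the frame of base between -0.04 and 0.04 m and contact force between the fingers and square above 4 N and contact force between square and base above 1.5 N and contact force between square and front above 1.5 N and linear speed of square below 0.02 m/s and horizontal distance between cap and dish_in below 0.032 m and z of cap in the frame of dish_in below 0.006 m and angle between cap's own z axis and vertical below 0.2 rad and angle between bottle's own z axis and vertical below 0.1 rad and height (world z) of bottle below 0.01 m); the arm keeps its last pose, push and grip.
It fails at once if the glue bottle is tipped over (angle between bottle's own z axis and vertical above 0.5 rad).
It fails at once if the front is pushed right over outward (value of joint lean below -0.08 rad).
It fails at once if a bystander (pan, mortar, side board) is moved (distance of any of pan, mortar, side_board from where it was at the start of the episode above 0.02 m).
It also fails if it takes over 51 s, if anything falls off the work surface, if the arm or the gripper's body presses on something with over 40 N, if the wrist force passes 120 N, or if a joint passes its speed limit or range.

## Working session

There is one attempt and no reset: what is moved stays moved. The work goes in short steps, Python scripts to look and compute and a tool call to move; the robot and the scene stay as the last step left them, time stands still between calls to the robot, and variables do not carry over. Pictures are saved under pics/ and viewed, at most 10 in all, crops included, and the job is handed in when it is done.

Besides the shell and the picture viewer there is one more tool, called after "Emit:" by a JSON object that holds its "api" and its "payload". move_arm: Moves the arm, as the interface text tells. Its arguments: {"type":"object","properties":{"increments":{"type":"array"},"force":{"type":"number"}},"required":["increments"]}

```bash
mkdir -p pics; cat > h.py <<'E'
import numpy as np, cv2
from station import arm
def project(cam,p):
    i=arm.camera_info(cam);E=np.array(i["extrinsics"]);K=np.array(i["K"])
    c=np.linalg.inv(E)@np.append(p,1);u=K@c[:3];return u[:2]/u[2]
def ray(cam,uv,z):
    i=arm.camera_info(cam);E=np.array(i["extrinsics"]);K=np.array(i["K"])
    d=E[:3,:3]@np.linalg.inv(K)@np.array([uv[0],uv[1],1.]);o=E[:3,3]
    return o+d*(z-o[2])/d[2]
E
python3 - <<'E'
from h import *
a=arm.grab_frame("scene");b=arm.grab_frame("top")
cv2.imwrite("pics/1.png",a);cv2.imwrite("pics/2.png",b)
s=arm.get_state();print({k:np.round(v,3).tolist() for k,v in s.items()})
for cam in("scene","top"):
    print(cam,np.round(arm.camera_info(cam)["extrinsics"],2).tolist())
    for n in["base","front","square","square_corner","bottle","cap","dish","dish_in","pan","mortar","side_board"]:
        print(n,[(round(float(r["score"]),2),np.round(r["position"],3).tolist(),project(cam,r["position"]).astype(int).tolist()) for r in arm.pinpoint(cam,n)[:4]])
print(arm.get_state()["t"])
E
```

```text
{'t': 0.1, 'q': [1.405, 0.359, 0.011, -0.0, -1.224, -0.288], 'qd': [-0.0, -0.001, 0.0, -0.002, 0.001, -0.0], 'joint_efforts': [-0.002, -58.416, 29.375, 7.016, 0.01, -0.0], 'eef_pos': [0.296, 0.606, 0.291], 'ee_rot': [3.14, -0.0, -0.454], 'force': [0.525, 0.034, 1.333], 'moment': [-0.012, -0.037, -0.036], 'gripper_force': 0.0, 'width': 0.087}
scene [[-0.26, 0.66, -0.71, 1.41], [0.97, 0.19, -0.18, 0.25], [0.01, -0.73, -0.68, 0.89], [0.0, 0.0, 0.0, 1.0]]
base []
front [(0.85, [0.576, 0.274, 0.011], [379, 250])]
square [(0.81, [0.483, -0.148, 0.003], [230, 197])]
square_corner [(0.56, [0.484, -0.075, 0.004], [255, 202]), (0.53, [0.584, -0.341, 0.005], [149, 208])]
bottle [(0.55, [0.411, -0.355, -0.004], [172, 171])]
cap [(0.71, [0.406, -0.362, 0.115], [165, 136]), (0.47, [0.438, -0.273, 0.001], [195, 180])]
dish [(0.82, [0.583, -0.343, 0.004], [149, 208]), (0.72, [0.751, -0.333, 0.002], [121, 254]), (0.32, [0.736, -0.143, 0.001], [196, 266])]
dish_in [(0.9, [0.581, -0.341, 0.005], [150, 207]), (0.83, [0.747, -0.327, 0.005], [124, 253])]
pan [(0.74, [0.736, -0.144, 0.002], [195, 265])]
mo
[... 300 characters left out ...]
6, 224])]
square [(0.72, [0.567, 0.278, 0.017], [194, 225]), (0.55, [0.482, -0.148, 0.001], [343, 252])]
square_corner [(0.55, [0.482, -0.08, -0.003], [320, 252])]
bottle [(0.61, [0.405, -0.357, 0.002], [418, 278])]
cap [(0.53, [0.43, -0.272, -0.005], [387, 269]), (0.44, [0.407, -0.353, 0.114], [429, 280])]
dish [(0.84, [0.75, -0.329, -0.005], [403, 159]), (0.77, [0.58, -0.343, 0.004], [411, 216])]
dish_in [(0.88, [0.582, -0.346, 0.005], [412, 216]), (0.78, [0.749, -0.331, 0.006], [404, 158]), (0.26, [0.483, -0.079, 0.001], [319, 252])]
pan [(0.87, [0.735, -0.144, -0.0], [339, 165])]
mortar [(0.78, [0.64, 0.436, 0.004], [140, 201])]
side_board [(0.58, [0.781, 0.144, -0.004], [241, 151])]
1.2
```

View pics/1.png

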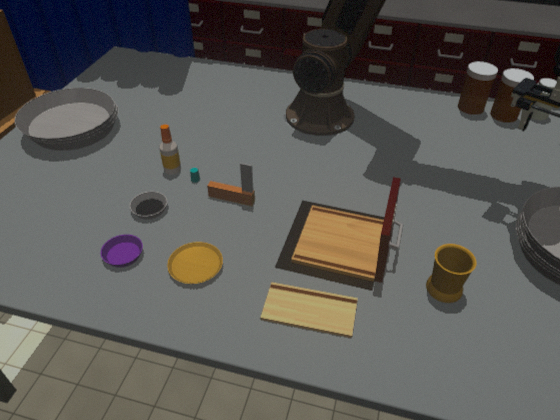

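View pics/2.png

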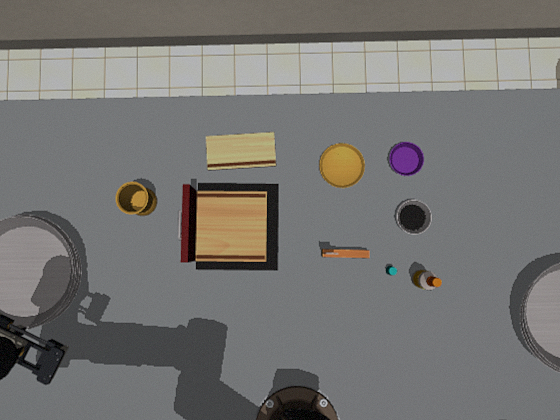

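Candidates: caps are the orange one on the bottle (scene 165,136) and a teal one on the counter (195,174). The orange matches the description. Dishes are the steel one (149,205) and a purple one (122,250); the steel matches. The top view shows the square (345,253), lying parallel to the base's y axis, and the drawer (195–267, 190–262) with its front at the left. I'll confirm with one crop and measure the yaws.

```bash
python3 - <<'E'
from h import *
a=cv2.imread("pics/1.png");b=cv2.imread("pics/2.png")
c1=cv2.resize(a[110:280,90:270],(400,378),interpolation=cv2.INTER_CUBIC)
c2=cv2.resize(b[130:300,310:450],(311,378),interpolation=cv2.INTER_CUBIC)
cv2.imwrite("pics/3.png",np.hstack([c1,c2]))
arm.grab_frame("top")
def seg(m,name,z):
    p=np.argwhere(m)[:,::-1].astype(np.float32)
    w=np.array([ray("top",q,z)[:2] for q in p])
    r=cv2.minAreaRect((w*1000).astype(np.float32));print(name,len(p),np.round(r[0],1),np.round(r[1],1),round(r[2],2))
for n,z in[("square",.04),("base",.015),("front",.1),("side_board",.01)]:
    for r in arm.silhouettes("top",n)[:2]:print(round(float(r["score"]),2),end=" ");seg(r["pixels"],n,z)
# colour masks
hsv=cv2.cvtColor(b,cv2.COLOR_BGR2HSV)
m=np.zeros(b.shape[:2],bool);m[180:275,190:275]=(b[180:275,190:275].max(2)>60)&(hsv[180:275,190:275,1]>60)
seg(m,"wood",.015)
E
```

```text
0.64 square 391 [ 479.8 -145. ] [133.1  22.5] 87.7
0.86 Traceback (most recent call last):
  File "<stdin>", line 12, in <module>
  File "<stdin>", line 9, in seg
  File "h.py", line 7, in ray
    i=arm.camera_info(cam);E=np.array(i["extrinsics"]);K=np.array(i["K"])
ValueError: time passes only in moves, steps and waits
```

View pics/3.png

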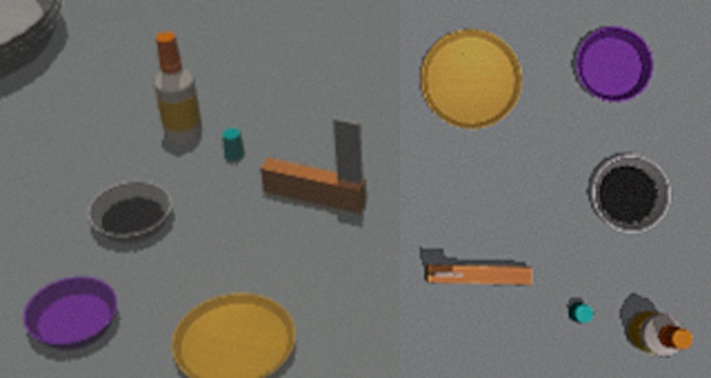

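Emit:
{"api": "move_arm", "payload": {"increments": [{"twist": 0.124, "jaw": 1}, {"twist": 0.124}, {"twist": 0.124}, {"twist": 0.124}, {"twist": 0.124}, {"twist": 0.124}, {"twist": 0.124}, {"twist": 0.124}, {"twist": 0.124}]}}

```text
$.increments[0]: bad value
```

The crop confirms the orange cap is on the bottle (crop 167,45) and the steel dish is at (130,210). The teal cap and purple dish are not the ones meant. The move was refused, so I'll write out all the fields in each row.

Emit:
{"api": "move_arm", "payload": {"increments": [{"jaw": 1, "dx": 0, "dy": 0, "dz": 0, "twist": 0.124}, {"jaw": 1, "dx": 0, "dy": 0, "dz": 0, "twist": 0.124}, {"jaw": 1, "dx": 0, "dy": 0, "dz": 0, "twist": 0.124}, {"jaw": 1, "dx": 0, "dy": 0, "dz": 0, "twist": 0.124}, {"jaw": 1, "dx": 0, "dy": 0, "dz": 0, "twist": 0.124}, {"jaw": 1, "dx": 0, "dy": 0, "dz": 0, "twist": 0.124}, {"jaw": 1, "dx": 0, "dy": 0, "dz": 0, "twist": 0.124}, {"jaw": 1, "dx": 0, "dy": 0, "dz": 0, "twist": 0.124}, {"jaw": 1, "dx": 0, "dy": 0, "dz": 0, "twist": 0.124}]}}

```text
t: 2.1
eef_pos: [0.2959, 0.6067, 0.2922]
ee_rot: [-3.142, -0.0, -1.576]
force: [1.9, -0.2, 0.1]
width: 0.0877
gripper_force: 0.0
```

```bash
cat > h.py <<'E'
import numpy as np, cv2
from station import arm
_c={}
def cal(cam):
    if cam not in _c:
        i=arm.camera_info(cam);_c[cam]=np.array(i["extrinsics"]),np.array(i["K"])
    return _c[cam]
def project(cam,p):
    E,K=cal(cam)
    c=np.linalg.inv(E)@np.append(p,1);u=K@c[:3];return u[:2]/u[2]
def ray(cam,uv,z):
    E,K=cal(cam)
    d=E[:3,:3]@np.linalg.inv(K)@np.array([uv[0],uv[1],1.]);o=E[:3,3]
    return o+d*(z-o[2])/d[2]
def st():
    s=arm.get_state();print({k:np.round(s[k],4).tolist() for k in("t","eef_pos","ee_rot","force","moment","width","gripper_force")});return s
E
python3 - <<'E'
from h import *
b=cv2.imread("pics/2.png");cal("top")
def seg(m,name,z):
    p=np.argwhere(m)[:,::-1].astype(np.float32)
    w=np.array([ray("top",q,z)[:2] for q in p])
    r=cv2.minAreaRect((w*1000).astype(np.float32));print(name,len(p),np.round(r[0],1),np.round(r[1],1),round(r[2],2),np.round(w.min(0),3),np.round(w.max(0),3))
hsv=cv2.cvtColor(b,cv2.COLOR_BGR2HSV)
def reg(cond,r0,r1,c0,c1):
    m=np.zeros(b.shape[:2],bool);m[r0:r1,c0:c1]=cond[r0:r1,c0:c1]
    n,l,s,_=cv2.connectedComponentsWithStats(m.astype(np.uint8));return l==1+np.argmax(s[1:,4])
sat=hsv[...,1]>70
seg(reg(sat&(b.max(2)>50)&((b[...,1]>60)|(b[...,2]<90)),180,275,195,285),"wood",.015)
seg(reg(b.max(2)<45,175,280,195,290),"mat",.003)
seg(reg(sat&(hsv[...,0]<20),235,270,310,380),"stock",.04)
seg(reg(sat&(hsv[...,0]<14)&(b[...,2]>180),270,295,420,450),"cap top",.151)
st()
E
```

```text
wood 5044 [565.  175.2] [202.7 202.9] 89.03 [0.462 0.073] [0.668 0.277]
mat 1932 [564.  157.8] [231.6 247.7] 88.41 [0.438 0.041] [0.69  0.277]
stock 391 [ 480.9 -146.4] [130.6  22.1] 89.01 [ 0.469 -0.212] [ 0.493 -0.081]Traceback (most recent call last):
  File "<stdin>", line 15, in <module>
  File "<stdin>", line 10, in reg
    return _wrapfunc(a, 'argmax', axis=axis, out=out, **kwds)
    return bound(*args, **kwds)
ValueError: attempt to get argmax of an empty sequence
```

Emit:
{"api": "move_arm", "payload": {"increments": [{"jaw": 1, "dx": 0.03, "dy": -0.028, "dz": 0, "twist": 0}, {"jaw": 1, "dx": 0.03, "dy": -0.028, "dz": 0, "twist": 0}, {"jaw": 1, "dx": 0.03, "dy": -0.028, "dz": 0, "twist": 0}, {"jaw": 1, "dx": 0.03, "dy": -0.028, "dz": 0, "twist": 0}, {"jaw": 1, "dx": 0.03, "dy": -0.028, "dz": 0, "twist": 0}, {"jaw": 1, "dx": 0.03, "dy": -0.028, "dz": 0, "twist": 0}, {"jaw": 1, "dx": 0.03, "dy": -0.028, "dz": 0, "twist": 0}, {"jaw": 1, "dx": 0.03, "dy": -0.028, "dz": 0, "twist": 0}, {"jaw": 1, "dx": 0.04, "dy": 0, "dz": 0, "twist": 0}, {"jaw": 1, "dx": 0.04, "dy": 0, "dz": 0, "twist": 0}, {"jaw": 1, "dx": 0.04, "dy": 0, "dz": 0, "twist": 0}, {"jaw": 1, "dx": 0.04, "dy": 0, "dz": 0, "twist": 0}]}}

```text
t: 3.1
eef_pos: [0.5201, 0.2049, 0.2921]
ee_rot: [-3.142, -0.0, -1.57]
force: [0.6, -0.8, 0.6]
width: 0.0874
gripper_force: 0.0
```

Emit:
{"api": "move_arm", "payload": {"increments": [{"jaw": 1, "dx": 0.04, "dy": 0, "dz": 0, "twist": 0}, {"jaw": 1, "dx": 0.04, "dy": 0, "dz": 0, "twist": 0}, {"jaw": 1, "dx": 0.04, "dy": 0, "dz": 0, "twist": 0}, {"jaw": 1, "dx": 0.04, "dy": 0, "dz": 0, "twist": 0}, {"jaw": 1, "dx": 0.04, "dy": 0, "dz": 0, "twist": 0}, {"jaw": 1, "dx": 0.04, "dy": 0, "dz": 0, "twist": 0}, {"jaw": 1, "dx": 0.04, "dy": 0, "dz": 0, "twist": 0}, {"jaw": 1, "dx": 0.036, "dy": 0.015, "dz": 0, "twist": 0}, {"jaw": 1, "dx": 0.036, "dy": 0.015, "dz": 0, "twist": 0}, {"jaw": 1, "dx": 0.036, "dy": 0.015, "dz": 0, "twist": 0}, {"jaw": 1, "dx": 0.036, "dy": 0.015, "dz": 0, "twist": 0}, {"jaw": 1, "dx": 0, "dy": 0, "dz": 0, "twist": 0}]}}

```text
t: 4.1
eef_pos: [0.4581, -0.2215, 0.2923]
ee_rot: [3.141, -0.001, -1.574]
force: [0.4, 0.1, 0.2]
width: 0.0878
gripper_force: 0.0
```

```bash
python3 - <<'E'
from h import *
st();cal("wrist");a=arm.grab_frame("wrist");cv2.imwrite("pics/4.png",a);t=arm.grab_frame("top")
for cam in("wrist","top"):
  for n in("cap","bottle","dish_in"):
    for r in arm.pinpoint(cam,n)[:3]:
        p=project(cam,r["position"]);print(cam,n,round(float(r["score"]),2),np.round(r["position"],4).tolist(),p.astype(int).tolist())
def c(cam,img,z):
    h=cv2.cvtColor(img,cv2.COLOR_BGR2HSV);m=((h[...,0]<14)&(h[...,1]>170)&(h[...,2]>170)).astype(np.uint8)
    n,l,s,ce=cv2.connectedComponentsWithStats(m)
    for i in np.argsort(-s[1:,4])[:3]+1:print(cam,s[i].tolist(),ray(cam,ce[i],z).round(4))
c("wrist",a,.145);c("top",t,.147);st()
E
```

```text
{'t': 4.1, 'eef_pos': [0.4581, -0.2215, 0.2923], 'ee_rot': [3.141, -0.0006, -1.5739], 'force': [0.3546, 0.1406, 0.1815], 'moment': [0.1259, -0.0819, 0.0008], 'width': 0.0878, 'gripper_force': 0.0}
wrist cap 0.72 [0.4302, -0.2709, -0.0024] [301, 140]
wrist cap 0.64 [0.4021, -0.3583, 0.115] [349, 34]
wrist bottle 0.57 [0.4074, -0.3591, 0.0015] [322, 60]
wrist bottle 0.29 [0.5789, -0.3438, -0.0018] [173, 76]
wrist dish_in 0.98 [0.745, -0.3271, 0.0055] [28, 91]
wrist dish_in 0.58 [0.5833, -0.3466, 0.0061] [167, 72]
top bottle 0.5 [0.5816, -0.3473, 0.0025] [412, 216]
top dish_in 0.83 [0.5794, -0.3443, 0.0017] [411, 217]
top dish_in 0.76 [0.7504, -0.3322, 0.0026] [404, 158]
top dish_in 0.29 [0.6408, 0.4356, 0.0016] [141, 200]
wrist [330, 48, 7, 7, 13] [ 0.4191 -0.3411  0.145 ]
wrist [340, 32, 7, 8, 8] [ 0.4128 -0.3507  0.145 ]
wrist [327, 40, 2, 3, 6] [ 0.4232 -0.3473  0.145 ]
{'t': 4.5, 'eef_pos': [0.4613, -0.2162, 0.2922], 'ee_rot': [-3.1415, 0.0, -1.568], 'force': [0.4704, 0.411, -0.2315], 'moment': [0.1324, -0.0677, 0.0216], 'width': 0.0876, 'gripper_force': 0.0}
```

View pics/4.png

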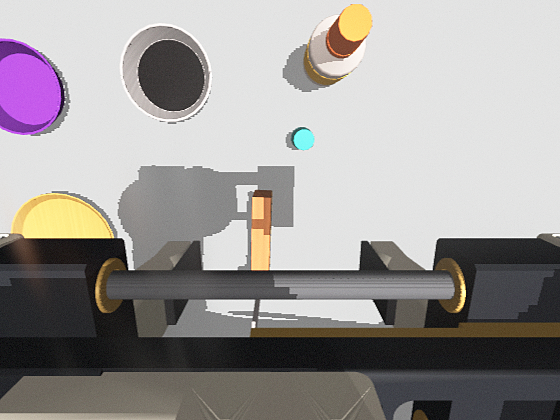

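The wrist view shows the orange cap top at (355,22), the steel dish floor at (170,75), and the teal cap at (303,139).

```bash
python3 - <<'E'
from h import *
a=cv2.imread("pics/4.png");h=cv2.cvtColor(a,cv2.COLOR_BGR2HSV)
m=np.zeros(a.shape[:2],np.uint8);m[0:45,330:380]=((h[...,1]>90)&(h[...,2]>225)&(h[...,0]>5))[0:45,330:380]
n,l,s,ce=cv2.connectedComponentsWithStats(m);i=1+np.argmax(s[1:,4]);print(s[i],ce[i],ray("wrist",ce[i],.151))
d=np.zeros_like(m);d[20:125,115:215]=(a.max(2)<70)[20:125,115:215]
n,l,s,ce=cv2.connectedComponentsWithStats(d);i=1+np.argmax(s[1:,4]);print(s[i],ce[i],ray("wrist",ce[i],.004))
print(ray("wrist",(303,139),.036))
E
```

```text
[338   4  34  38 986] [354.86612576  22.09229209] [ 0.41020987 -0.3522048   0.151     ]
[ 138   40   66   71 3513] [170.33361799  74.79049246] [ 0.58476049 -0.3382791   0.004     ]
[ 0.43470521 -0.26909049  0.036     ]
```

Emit:
{"api": "move_arm", "payload": {"increments": [{"jaw": 1, "dx": 0.035, "dy": 0.0135, "dz": 0, "twist": 0}, {"jaw": 1, "dx": 0.035, "dy": 0.0135, "dz": 0, "twist": 0}, {"jaw": 1, "dx": 0.035, "dy": 0.0135, "dz": 0, "twist": 0}, {"jaw": 1, "dx": 0.036, "dy": 0.0135, "dz": 0, "twist": 0}, {"jaw": 0, "dx": 0, "dy": 0, "dz": 0, "twist": 0}, {"jaw": 0, "dx": 0, "dy": 0, "dz": 0, "twist": 0}, {"jaw": 0, "dx": 0, "dy": 0, "dz": 0, "twist": 0}]}}

```text
t: 5.08
eef_pos: [0.4071, -0.3579, 0.2919]
ee_rot: [3.141, 0.0, -1.57]
force: [-0.9, -0.0, 0.4]
width: 0.073
gripper_force: 0.0
```

```bash
python3 - <<'E'
from h import *
a=arm.grab_frame("scene");st()
for r in arm.pinpoint("scene","cap"):print(r["score"],r["position"])
g=arm.grab_frame("wrist");w=cv2.resize(g,(480,360));s=cv2.resize(a[90:200,110:250],(305,240));c=np.zeros((360,785,3),np.uint8);c[:,:480]=w;c[:240,480:]=s
cv2.imwrite("pics/5.png",c)
E
```

```text
{'t': 5.1333, 'eef_pos': [0.4074, -0.3575, 0.2921], 'ee_rot': [3.1415, 0.0002, -1.5689], 'force': [1.439, -0.6793, 0.2896], 'moment': [0.1265, -0.0533, -0.0209], 'width': 0.069, 'gripper_force': 0.0}
0.55 [0.4353, -0.2747, 0.0036]
0.45 [0.4011, -0.3629, 0.1159]
```

View pics/5.png

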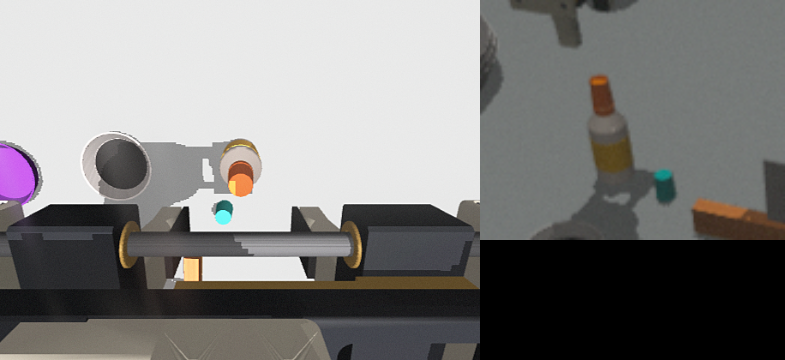

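The cap sits centred between the fingers (240,185), with the bottle upright. I'll compute it at z = 0.151 as a check.

```bash
python3 - <<'E'
from h import *
print(ray("wrist",(280,215),.151));s=st()
E
```

```text
[ 0.40634821 -0.35786824  0.151     ]
{'t': 5.2333, 'eef_pos': [0.4076, -0.3572, 0.2923], 'ee_rot': [-3.1414, 0.0, -1.5678], 'force': [0.231, 0.1058, -0.7226], 'moment': [0.0971, -0.0564, 0.0115], 'width': 0.0611, 'gripper_force': 0.0}
```

Emit:
{"api": "move_arm", "payload": {"increments": [{"jaw": 0, "dx": 0, "dy": 0.001, "dz": 0.025, "twist": 0}, {"jaw": 0, "dx": 0, "dy": 0, "dz": 0.03, "twist": 0}, {"jaw": 0, "dx": 0, "dy": 0, "dz": 0.03, "twist": 0}, {"jaw": 0, "dx": 0, "dy": 0, "dz": 0.017, "twist": 0}, {"jaw": 0, "dx": 0, "dy": 0, "dz": 0, "twist": 0}, {"jaw": -0.3, "dx": 0, "dy": 0, "dz": 0, "twist": 0}, {"jaw": -0.6, "dx": 0, "dy": 0, "dz": 0, "twist": 0}, {"jaw": -0.6, "dx": 0, "dy": 0, "dz": 0, "twist": 0}, {"jaw": -0.6, "dx": 0, "dy": 0, "dz": 0, "twist": 0}, {"jaw": -0.6, "dx": 0, "dy": 0, "dz": 0, "twist": 0}], "force": 8}}

```text
t: 6.07
eef_pos: [0.4068, -0.3586, 0.1918]
ee_rot: [-3.139, -0.001, -1.569]
force: [0.6, 1.0, 5.1]
width: 0.0275
gripper_force: 8.0
```

Emit:
{"api": "move_arm", "payload": {"increments": [{"jaw": -0.6, "dx": 0, "dy": 0, "dz": 0, "twist": 0}, {"jaw": -0.6, "dx": 0, "dy": 0, "dz": 0, "twist": 0}, {"jaw": -0.6, "dx": 0, "dy": 0, "dz": 0, "twist": 0}]}}

```text
t: 6.32
eef_pos: [0.4068, -0.3587, 0.1918]
ee_rot: [-3.139, -0.002, -1.569]
force: [0.1, 1.8, 6.8]
width: 0.0274
gripper_force: 8.0
```

```bash
python3 - <<'E'
from h import *
a=arm.grab_frame("scene");w=arm.grab_frame("wrist");st()
for r in arm.pinpoint("scene","bottle"):print(r["score"],r["position"])
c=np.zeros((420,800,3),np.uint8);c[:,:400]=cv2.resize(a[80:200,110:224],(400,420));c[:300,400:]=cv2.resize(w,(400,300));cv2.imwrite("pics/6.png",c)
E
```

```text
{'t': 6.4167, 'eef_pos': [0.4068, -0.3588, 0.1918], 'ee_rot': [-3.1387, -0.0016, -1.5694], 'force': [0.3378, 1.1231, 7.354], 'moment': [0.5626, -0.2926, 0.0284], 'width': 0.0272, 'gripper_force': 8.0022}
0.55 [0.4078, -0.3592, -0.0009]
```

View pics/6.png

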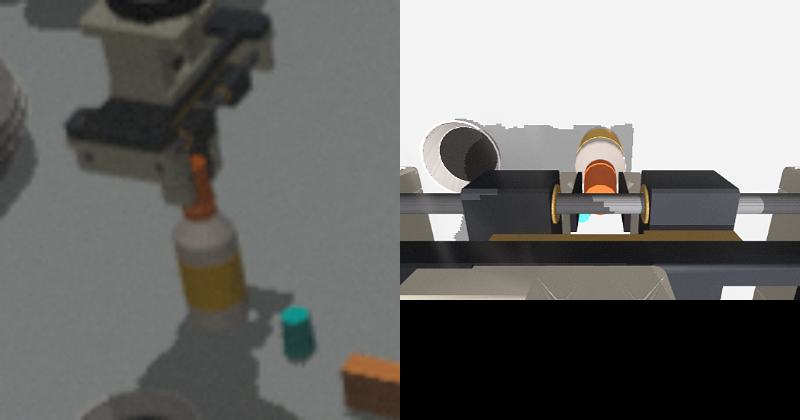

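Emit:
{"api": "move_arm", "payload": {"increments": [{"jaw": -0.6, "dx": 0, "dy": 0, "dz": -0.005, "twist": 0}, {"jaw": -0.6, "dx": 0, "dy": 0, "dz": -0.008, "twist": 0}, {"jaw": -0.6, "dx": 0, "dy": 0, "dz": -0.01, "twist": 0}, {"jaw": -0.6, "dx": 0, "dy": 0, "dz": -0.01, "twist": 0}, {"jaw": -0.6, "dx": 0, "dy": 0, "dz": -0.012, "twist": 0}, {"jaw": -0.6, "dx": 0, "dy": 0, "dz": -0.015, "twist": 0}, {"jaw": -0.6, "dx": 0, "dy": 0, "dz": 0, "twist": 0}], "force": 12}}

```text
t: 7.05
eef_pos: [0.407, -0.3591, 0.2541]
ee_rot: [-3.137, -0.003, -1.569]
force: [0.8, 0.3, 1.3]
width: 0.027
gripper_force: 12.0
```

```bash
python3 - <<'E'
from h import *
a=arm.grab_frame("scene");w=arm.grab_frame("wrist");st()
for n in("bottle","cap","dish_in"):
  for r in arm.pinpoint("scene",n)[:3]:print(n,r["score"],np.round(r["position"],4))
c=np.zeros((420,800,3),np.uint8);c[:,:400]=cv2.resize(a[80:200,110:224],(400,420));c[:300,400:]=cv2.resize(w,(400,300));cv2.imwrite("pics/7.png",c)
E
```

```text
{'t': 7.15, 'eef_pos': [0.4062, -0.3583, 0.2513], 'ee_rot': [-3.1396, -0.0007, -1.5699], 'force': [0.1066, 0.5433, -0.3646], 'moment': [0.0506, -0.0702, -0.0116], 'width': 0.0272, 'gripper_force': 11.9998}
bottle 0.69 [ 0.4105 -0.3539 -0.0021]
cap 0.57 [ 0.404  -0.3637  0.178 ]
cap 0.41 [ 0.4352 -0.2735  0.0026]
dish_in 0.96 [ 0.746  -0.3282  0.0036]
dish_in 0.81 [ 0.5798 -0.3413  0.0038]
```

View pics/7.png

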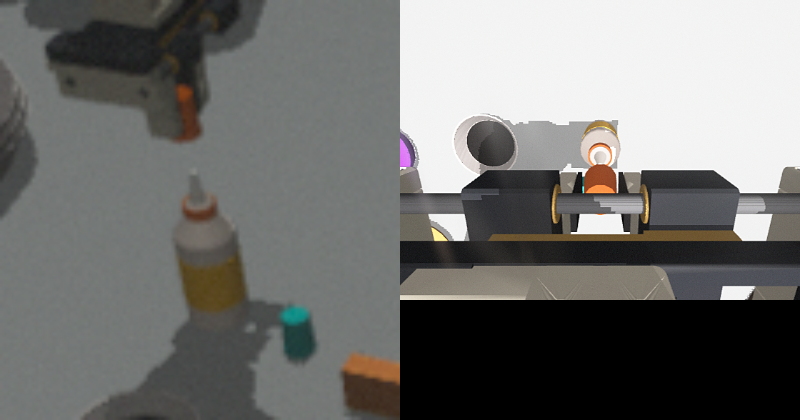

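The cap is off, held upright, and the bottle is standing. Next I carry it to the steel dish.

Emit:
{"api": "move_arm", "payload": {"increments": [{"jaw": -0.6, "dx": -0.0025, "dy": -0.025, "dz": 0, "twist": 0}, {"jaw": -0.6, "dx": -0.0025, "dy": -0.03, "dz": 0, "twist": 0}, {"jaw": -0.6, "dx": -0.0025, "dy": -0.03, "dz": 0, "twist": 0}, {"jaw": -0.6, "dx": -0.0025, "dy": -0.03, "dz": 0, "twist": 0}, {"jaw": -0.6, "dx": -0.0025, "dy": -0.03, "dz": 0.01, "twist": 0}, {"jaw": -0.6, "dx": -0.0015, "dy": -0.03, "dz": 0.02, "twist": 0}, {"jaw": -0.6, "dx": 0, "dy": 0, "dz": 0.03, "twist": 0}, {"jaw": -0.6, "dx": 0, "dy": 0, "dz": 0.03, "twist": 0}, {"jaw": -0.6, "dx": 0, "dy": 0, "dz": 0.02, "twist": 0}, {"jaw": -0.6, "dx": 0, "dy": 0, "dz": 0, "twist": 0}, {"jaw": -0.6, "dx": 0, "dy": 0, "dz": 0, "twist": 0}]}}

```text
t: 8.22
eef_pos: [0.5802, -0.3439, 0.1387]
ee_rot: [3.138, 0.001, -1.57]
force: [-0.6, 0.3, 1.0]
width: 0.0271
gripper_force: 12.0
```

```bash
python3 - <<'E'
from h import *
w=arm.grab_frame("wrist");s=arm.grab_frame("scene");st()
for cam in("wrist","scene"):
 for n in("cap","dish_in"):
  for r in arm.pinpoint(cam,n)[:3]:print(cam,n,round(float(r["score"]),2),np.round(r["position"],4))
E
```

```text
{'t': 8.3167, 'eef_pos': [0.5816, -0.3445, 0.1416], 'ee_rot': [-3.1401, -0.001, -1.5695], 'force': [-0.2938, -0.3685, -0.7282], 'moment': [0.0772, -0.1108, -0.0461], 'width': 0.0273, 'gripper_force': 11.9998}
wrist cap 0.74 [ 0.5758 -0.3443  0.0593]
wrist dish_in 0.96 [ 0.5821 -0.3443  0.0068]
wrist dish_in 0.91 [ 0.7461 -0.3308  0.0026]
scene cap 0.65 [ 0.4352 -0.2737  0.0033]
scene cap 0.6 [ 0.5769 -0.3491  0.0612]
scene cap 0.52 [ 0.7851  0.1497 -0.0021]
scene dish_in 0.97 [ 0.5807 -0.3393  0.0037]
scene dish_in 0.66 [ 0.7459 -0.3279  0.0047]
```

Emit:
{"api": "move_arm", "payload": {"increments": [{"jaw": -0.6, "dx": 0, "dy": 0, "dz": 0.02, "twist": 0}, {"jaw": -0.6, "dx": 0, "dy": 0, "dz": 0.02, "twist": 0}, {"jaw": -0.6, "dx": 0, "dy": 0, "dz": 0.01, "twist": 0}, {"jaw": -0.6, "dx": 0, "dy": 0, "dz": 0.004, "twist": 0}, {"jaw": -0.6, "dx": 0, "dy": 0, "dz": 0.002, "twist": 0}, {"jaw": -0.6, "dx": 0, "dy": 0, "dz": 0, "twist": 0}, {"jaw": -0.6, "dx": 0, "dy": 0, "dz": 0, "twist": 0}]}}

```text
t: 9.1
eef_pos: [0.5815, -0.3443, 0.0852]
ee_rot: [-3.14, -0.001, -1.57]
force: [-0.5, 0.1, 0.1]
width: 0.0276
gripper_force: 12.0
```

Emit:
{"api": "move_arm", "payload": {"increments": [{"jaw": -0.6, "dx": 0, "dy": 0, "dz": 0.002, "twist": 0}, {"jaw": -0.6, "dx": 0, "dy": 0, "dz": 0.002, "twist": 0}, {"jaw": -0.6, "dx": 0, "dy": 0, "dz": 0.001, "twist": 0}, {"jaw": -0.6, "dx": 0, "dy": 0, "dz": 0, "twist": 0}, {"jaw": -0.6, "dx": 0, "dy": 0, "dz": 0, "twist": 0}]}}

```text
t: 9.52
eef_pos: [0.5815, -0.3442, 0.0808]
ee_rot: [-3.14, -0.001, -1.569]
force: [-1.4, 2.2, 8.2]
width: 0.0272
gripper_force: 12.0
```

It has touched down, so I release.

Emit:
{"api": "move_arm", "payload": {"increments": [{"jaw": -0.6, "dx": 0, "dy": 0, "dz": -0.0005, "twist": 0}, {"jaw": -0.3, "dx": 0, "dy": 0, "dz": 0, "twist": 0}, {"jaw": -0.22, "dx": 0, "dy": 0, "dz": 0, "twist": 0}, {"jaw": -0.18, "dx": 0, "dy": 0, "dz": 0, "twist": 0}, {"jaw": -0.18, "dx": 0, "dy": 0, "dz": 0, "twist": 0}, {"jaw": -0.18, "dx": 0, "dy": 0, "dz": -0.01, "twist": 0}, {"jaw": -0.18, "dx": 0, "dy": 0, "dz": -0.02, "twist": 0}, {"jaw": -0.1, "dx": 0, "dy": 0, "dz": -0.03, "twist": 0}, {"jaw": 0, "dx": 0, "dy": 0, "dz": -0.04, "twist": 0}, {"jaw": 0, "dx": 0, "dy": 0, "dz": -0.04, "twist": 0}, {"jaw": 0, "dx": 0, "dy": 0, "dz": 0, "twist": 0}, {"jaw": 0, "dx": 0, "dy": 0, "dz": 0, "twist": 0}]}}

```text
t: 10.52
eef_pos: [0.5822, -0.3446, 0.2239]
ee_rot: [-3.135, -0.002, -1.57]
force: [0.8, 0.4, -0.7]
width: 0.0436
gripper_force: 0.0
```

```bash
python3 - <<'E'
from h import *
a=arm.grab_frame("scene");w=arm.grab_frame("wrist");st()
for n in("bottle","cap","dish_in","square","square_corner","front"):
 for cam in("scene","wrist"):
  for r in arm.pinpoint(cam,n)[:3]:print(cam,n,round(float(r["score"]),2),np.round(r["position"],4))
c=np.zeros((420,800,3),np.uint8);c[:,:400]=cv2.resize(a[110:260,100:243],(400,420));c[:300,400:]=cv2.resize(w,(400,300));cv2.imwrite("pics/8.png",c)
E
```

```text
{'t': 10.6167, 'eef_pos': [0.5805, -0.3439, 0.2199], 'ee_rot': [-3.1413, 0.0003, -1.57], 'force': [-1.2917, -0.3755, -0.9697], 'moment': [0.059, -0.0332, 0.0504], 'width': 0.044, 'gripper_force': 0.0}
scene bottle 0.72 [ 0.4117 -0.3566  0.    ]
wrist bottle 0.9 [ 4.078e-01 -3.565e-01 -2.000e-04]
scene cap 0.64 [ 4.349e-01 -2.743e-01 -3.000e-04]
scene cap 0.51 [ 0.5801 -0.3471  0.006 ]
scene cap 0.42 [ 0.4075 -0.3581 -0.0016]
wrist cap 0.79 [ 0.5774 -0.3422  0.005 ]
scene dish_in 0.87 [ 0.7458 -0.329   0.0032]
scene dish_in 0.73 [ 0.581  -0.341   0.0038]
wrist dish_in 0.97 [ 0.747  -0.328   0.0026]
wrist dish_in 0.59 [ 0.5817 -0.3465  0.0076]
scene square 0.71 [ 4.812e-01 -1.490e-01  4.000e-04]
scene square_corner 0.75 [ 0.4837 -0.0767  0.0019]
scene front 0.71 [0.5692 0.2812 0.0141]
scene front 0.4 [ 0.4832 -0.1497  0.0032]
```

View pics/8.png

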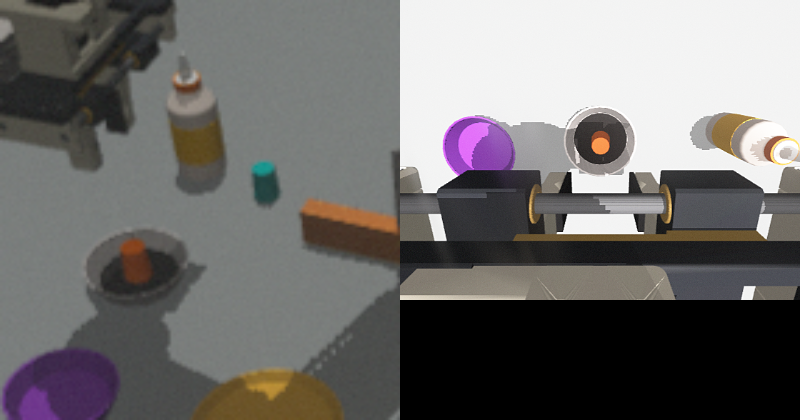

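The cap stands centred in the steel dish (crop 135,262) and the bottle is standing. Next is the square.

Emit:
{"api": "move_arm", "payload": {"increments": [{"jaw": 1, "dx": -0.029, "dy": 0.0165, "dz": 0, "twist": 0}, {"jaw": 1, "dx": -0.029, "dy": 0.0165, "dz": 0, "twist": 0}, {"jaw": 1, "dx": -0.029, "dy": 0.0165, "dz": 0, "twist": 0}, {"jaw": 1, "dx": -0.029, "dy": 0.0165, "dz": 0, "twist": 0}, {"jaw": 1, "dx": -0.029, "dy": 0.0165, "dz": 0, "twist": 0}, {"jaw": 1, "dx": -0.029, "dy": 0.0165, "dz": 0, "twist": 0}, {"jaw": 1, "dx": -0.002, "dy": 0.0005, "dz": 0, "twist": 0.017}, {"jaw": 1, "dx": 0, "dy": 0, "dz": 0.02, "twist": 0}, {"jaw": 1, "dx": 0, "dy": 0, "dz": 0.02, "twist": 0}, {"jaw": 1, "dx": 0, "dy": 0, "dz": 0.01, "twist": 0}, {"jaw": 1, "dx": 0, "dy": 0, "dz": 0, "twist": 0}, {"jaw": 1, "dx": 0, "dy": 0, "dz": 0, "twist": 0}]}}

```text
t: 12.22
eef_pos: [0.4812, -0.1684, 0.1696]
ee_rot: [3.14, -0.0, -1.587]
force: [0.4, -0.6, 0.0]
width: 0.0878
gripper_force: 0.0
```

```bash
python3 - <<'E'
from h import *
w=arm.grab_frame("wrist");a=arm.grab_frame("scene");st()
c=np.zeros((420,800,3),np.uint8);c[:,:400]=cv2.resize(a[110:260,170:313],(400,420));c[:300,400:]=cv2.resize(w,(400,300));cv2.imwrite("pics/9.png",c)
E
```

```text
{'t': 12.3167, 'eef_pos': [0.4819, -0.1684, 0.1705], 'ee_rot': [-3.1406, -0.0003, -1.5869], 'force': [-0.4974, -0.0474, 0.4532], 'moment': [0.0999, -0.0479, 0.0737], 'width': 0.0877, 'gripper_force': 0.0}
```

View pics/9.png

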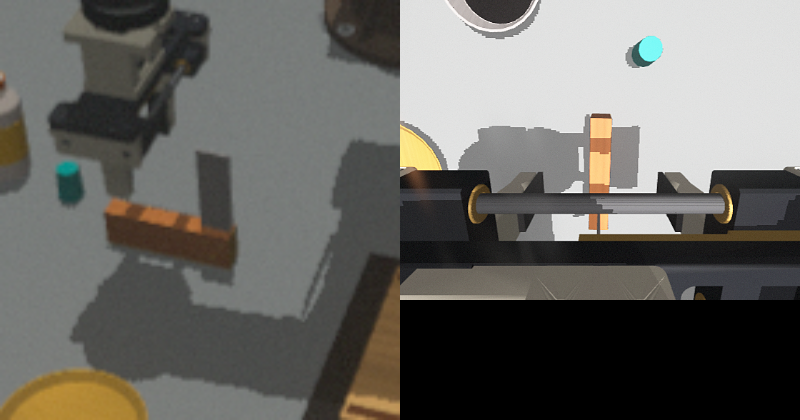

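The stock is centred between the fingers and aligned with them (wrist crop 600,170). I descend and grip.

Emit:
{"api": "move_arm", "payload": {"increments": [{"jaw": 1, "dx": 0, "dy": 0, "dz": 0.025, "twist": 0}, {"jaw": 1, "dx": 0, "dy": 0, "dz": 0.03, "twist": 0}, {"jaw": 1, "dx": 0, "dy": 0, "dz": 0.025, "twist": 0}, {"jaw": 1, "dx": 0, "dy": 0, "dz": 0.014, "twist": 0}, {"jaw": 0.3, "dx": 0, "dy": 0, "dz": 0.005, "twist": 0}, {"jaw": -0.1, "dx": 0, "dy": 0, "dz": 0, "twist": 0}, {"jaw": -0.4, "dx": 0, "dy": 0, "dz": 0, "twist": 0}, {"jaw": -1, "dx": 0, "dy": 0, "dz": 0, "twist": 0}, {"jaw": -1, "dx": 0, "dy": 0, "dz": 0, "twist": 0}, {"jaw": -1, "dx": 0, "dy": 0, "dz": 0, "twist": 0}, {"jaw": -1, "dx": 0, "dy": 0, "dz": 0, "twist": 0}], "force": 50}}

```text
t: 13.23
eef_pos: [0.4816, -0.1681, 0.0714]
ee_rot: [-3.14, 0.0, -1.587]
force: [0.0, -0.8, -0.0]
width: 0.0466
gripper_force: 0.0
```

Emit:
{"api": "move_arm", "payload": {"increments": [{"jaw": -1, "dx": 0, "dy": 0, "dz": 0, "twist": 0}, {"jaw": -1, "dx": 0, "dy": 0, "dz": 0, "twist": 0}, {"jaw": -1, "dx": 0, "dy": 0, "dz": 0, "twist": 0}, {"jaw": -1, "dx": 0, "dy": 0, "dz": 0, "twist": 0}]}}

```text
t: 13.57
eef_pos: [0.4813, -0.1682, 0.0707]
ee_rot: [-3.141, -0.0, -1.587]
force: [-0.4, 0.6, 1.3]
width: 0.0218
gripper_force: 49.7
```

Emit:
{"api": "move_arm", "payload": {"increments": [{"jaw": -1, "dx": 0, "dy": 0, "dz": -0.01, "twist": 0}, {"jaw": -1, "dx": 0, "dy": 0, "dz": -0.015, "twist": 0}, {"jaw": -1, "dx": 0, "dy": 0, "dz": -0.015, "twist": 0}, {"jaw": -1, "dx": -0.025, "dy": -0.009, "dz": 0, "twist": 0}, {"jaw": -1, "dx": -0.035, "dy": -0.009, "dz": 0, "twist": 0}, {"jaw": -1, "dx": -0.035, "dy": -0.009, "dz": 0, "twist": 0}, {"jaw": -1, "dx": -0.035, "dy": -0.009, "dz": 0, "twist": 0}, {"jaw": -1, "dx": -0.035, "dy": -0.009, "dz": 0, "twist": 0}, {"jaw": -1, "dx": -0.035, "dy": -0.009, "dz": 0, "twist": 0}, {"jaw": -1, "dx": -0.035, "dy": -0.009, "dz": 0, "twist": 0}, {"jaw": -1, "dx": -0.035, "dy": -0.009, "dz": 0, "twist": 0}, {"jaw": -1, "dx": -0.025, "dy": -0.009, "dz": 0, "twist": 0}]}}

```text
t: 14.57
eef_pos: [0.567, 0.1283, 0.1112]
ee_rot: [-3.142, 0.0, -1.585]
force: [0.6, -1.0, -3.9]
width: 0.0218
gripper_force: 49.7
```

Emit:
{"api": "move_arm", "payload": {"increments": [{"jaw": -1, "dx": 0, "dy": 0, "dz": 0, "twist": 0}, {"jaw": -1, "dx": 0, "dy": 0, "dz": 0.01, "twist": 0}, {"jaw": -1, "dx": 0, "dy": 0, "dz": 0.005, "twist": 0}, {"jaw": -1, "dx": 0, "dy": 0, "dz": 0, "twist": 0}, {"jaw": -1, "dx": 0, "dy": 0, "dz": 0, "twist": 0}]}}

```text
t: 14.98
eef_pos: [0.566, 0.1242, 0.0949]
ee_rot: [3.14, -0.001, -1.588]
force: [0.7, -0.0, -1.5]
width: 0.0217
gripper_force: 49.7
```

```bash
python3 - <<'E'
from h import *
w=arm.grab_frame("wrist");t=arm.grab_frame("top");a=arm.grab_frame("scene");st()
for n in("square","square_corner","front","base"):
 for cam in("scene","wrist","top"):
  for r in arm.pinpoint(cam,n)[:2]:print(cam,n,round(float(r["score"]),2),np.round(r["position"],4))
c=np.zeros((560,800,3),np.uint8);c[:,:400]=cv2.resize(a[150:300,270:377],(400,560));c[:280,400:]=cv2.resize(t[160:280,160:331],(400,280));c[280:,400:]=cv2.resize(w,(400,280));cv2.imwrite("pics/10.png",c)
E
```

```text
{'t': 15.1333, 'eef_pos': [0.5669, 0.1248, 0.0959], 'ee_rot': [-3.1414, -0.0, -1.5877], 'force': [-0.2357, -0.0988, -2.3571], 'moment': [-0.0357, -0.0572, 0.0038], 'width': 0.0215, 'gripper_force': 49.7435}
scene square 0.97 [0.5666 0.1425 0.0251]
wrist square 0.64 [0.5655 0.1506 0.0243]
scene square_corner 0.65 [0.5693 0.2173 0.0236]
scene front 0.92 [0.5737 0.2786 0.0148]
scene front 0.43 [0.5706 0.2775 0.0162]
top front 0.78 [0.5711 0.2754 0.0199]
scene base 0.8 [0.5697 0.2798 0.0168]
scene base 0.6 [0.5647 0.1433 0.025 ]
```

View pics/10.png

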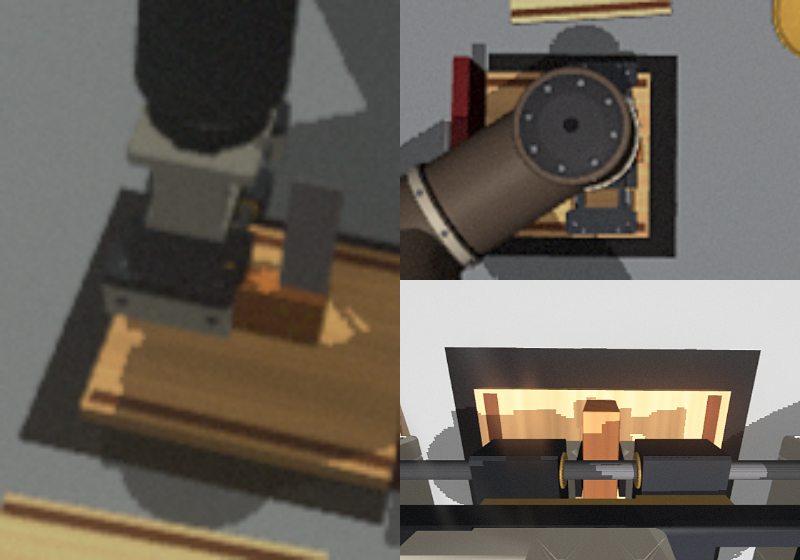

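The square is held level over the base, square to it, with the front still leaning (all three views agree). I lower it onto the base.

Emit:
{"api": "move_arm", "payload": {"increments": [{"jaw": -1, "dx": 0, "dy": 0, "dz": 0.005, "twist": 0}, {"jaw": -1, "dx": 0, "dy": 0, "dz": 0.003, "twist": 0}, {"jaw": -1, "dx": 0, "dy": 0, "dz": 0.002, "twist": 0}, {"jaw": -1, "dx": 0, "dy": 0, "dz": 0, "twist": 0}, {"jaw": -1, "dx": 0, "dy": 0, "dz": 0, "twist": 0}, {"jaw": -1, "dx": 0, "dy": 0, "dz": 0, "twist": 0}], "force": 60}}

```text
t: 16.23
eef_pos: [0.5668, 0.1255, 0.0858]
ee_rot: [3.141, -0.0, -1.587]
force: [-2.6, -0.8, 2.5]
width: 0.0217
gripper_force: 59.7
```

Emit:
{"api": "move_arm", "payload": {"increments": [{"jaw": -1, "dx": -0.005, "dy": 0, "dz": 0, "twist": 0}, {"jaw": -1, "dx": -0.007, "dy": 0, "dz": 0, "twist": 0}, {"jaw": -1, "dx": -0.007, "dy": 0, "dz": 0, "twist": 0}, {"jaw": -1, "dx": -0.007, "dy": 0, "dz": 0, "twist": 0}, {"jaw": -1, "dx": -0.006, "dy": 0, "dz": 0, "twist": 0}, {"jaw": -1, "dx": -0.005, "dy": 0, "dz": 0, "twist": 0}, {"jaw": -1, "dx": -0.005, "dy": 0, "dz": 0.0005, "twist": 0}, {"jaw": -1, "dx": -0.004, "dy": 0, "dz": 0.0005, "twist": 0}, {"jaw": -1, "dx": 0, "dy": 0, "dz": 0, "twist": 0}]}}

```text
t: 16.98
eef_pos: [0.5683, 0.1723, 0.0857]
ee_rot: [-3.14, -0.0, -1.586]
force: [-1.6, -3.6, 10.3]
width: 0.0218
gripper_force: 59.7
```

Emit:
{"api": "move_arm", "payload": {"increments": [{"jaw": -1, "dx": -0.003, "dy": 0, "dz": 0, "twist": 0}, {"jaw": -1, "dx": -0.003, "dy": 0, "dz": 0, "twist": 0}, {"jaw": -1, "dx": -0.002, "dy": 0, "dz": 0, "twist": 0}, {"jaw": -1, "dx": 0, "dy": 0, "dz": 0, "twist": 0}, {"jaw": -1, "dx": 0, "dy": 0, "dz": 0, "twist": 0}]}}

```text
t: 17.4
eef_pos: [0.5683, 0.1799, 0.0857]
ee_rot: [-3.14, 0.0, -1.586]
force: [-1.5, -3.4, 8.8]
width: 0.0214
gripper_force: 59.7
```

Emit:
{"api": "move_arm", "payload": {"increments": [{"jaw": -1, "dx": -0.002, "dy": 0, "dz": 0, "twist": 0}, {"jaw": -1, "dx": -0.002, "dy": 0, "dz": 0, "twist": 0}, {"jaw": -1, "dx": 0, "dy": 0, "dz": 0, "twist": 0}, {"jaw": -1, "dx": 0, "dy": 0, "dz": 0, "twist": 0}]}}

```text
t: 17.73
eef_pos: [0.5683, 0.1835, 0.0857]
ee_rot: [-3.141, -0.0, -1.586]
force: [-1.0, -5.0, 10.6]
width: 0.0216
gripper_force: 59.7
```

Emit:
{"api": "move_arm", "payload": {"increments": [{"jaw": -1, "dx": -0.002, "dy": 0, "dz": 0, "twist": 0}, {"jaw": -1, "dx": -0.001, "dy": 0, "dz": 0, "twist": 0}, {"jaw": -1, "dx": 0, "dy": 0, "dz": 0, "twist": 0}, {"jaw": -1, "dx": 0, "dy": 0, "dz": 0, "twist": 0}]}}

```text
t: 18.07
eef_pos: [0.5683, 0.1861, 0.0857]
ee_rot: [-3.141, -0.001, -1.586]
force: [-0.5, -7.3, 10.3]
width: 0.0217
gripper_force: 59.7
```

Emit:
{"api": "move_arm", "payload": {"increments": [{"jaw": -1, "dx": -0.001, "dy": 0, "dz": 0, "twist": 0}, {"jaw": -1, "dx": -0.001, "dy": 0, "dz": 0, "twist": 0}, {"jaw": -1, "dx": 0, "dy": 0, "dz": 0, "twist": 0}, {"jaw": -1, "dx": 0, "dy": 0, "dz": 0, "twist": 0}]}}

```text
t: 18.4
eef_pos: [0.5683, 0.188, 0.0857]
ee_rot: [-3.141, -0.001, -1.586]
force: [-0.2, -7.3, 11.2]
width: 0.0217
gripper_force: 59.7
```

Emit:
{"api": "move_arm", "payload": {"increments": [{"jaw": -1, "dx": -0.001, "dy": 0, "dz": 0, "twist": 0}, {"jaw": -1, "dx": -0.001, "dy": 0, "dz": 0, "twist": 0}, {"jaw": -1, "dx": 0, "dy": 0, "dz": 0, "twist": 0}, {"jaw": -1, "dx": 0, "dy": 0, "dz": 0, "twist": 0}]}}

```text
t: 18.73
eef_pos: [0.5683, 0.1894, 0.0857]
ee_rot: [-3.141, -0.002, -1.587]
force: [1.0, -10.9, 10.6]
width: 0.0214
gripper_force: 59.7
```

```bash
python3 - <<'E'
from h import *
a=arm.grab_frame("scene");t=arm.grab_frame("top");st()
cv2.imwrite("pics/11.png",np.hstack([cv2.resize(a[160:290,300:420],(480,520)),cv2.resize(t[170:280,165:235],(318,500))[:,:300] if 0 else cv2.resize(t[170:280,165:235],(318,520))]))
for n in("square_corner","front"):
 for cam in("scene","top"):
  for r in arm.pinpoint(cam,n)[:1]:print(cam,n,round(float(r["score"]),2),np.round(r["position"],4))
E
```

```text
{'t': 18.8333, 'eef_pos': [0.5683, 0.1894, 0.0857], 'ee_rot': [-3.1412, -0.0016, -1.5867], 'force': [0.4197, -10.2895, 10.5869], 'moment': [-3.5496, -0.3274, -0.0417], 'width': 0.0217, 'gripper_force': 59.7399}
scene square_corner 0.66 [0.5698 0.2812 0.0165]
scene front 0.78 [0.5687 0.2785 0.015 ]
top front 0.29 [ 0.5786 -0.3405  0.0014]
```

```bash
cat > lean.py <<'E'
from h import *
from scipy.optimize import minimize
def fit(img,name):
    E,K=cal("scene")
    h=cv2.cvtColor(img,cv2.COLOR_BGR2HSV)
    red=((h[...,0]<6)|(h[...,0]>172))&(h[...,1]>110)&(img[...,2]>35)
    m=np.zeros(img.shape[:2],np.uint8);m[165:245,360:425]=red[165:245,360:425]
    n,l,s,_=cv2.connectedComponentsWithStats(m);i=1+np.argmax(s[1:,4]);m=(l==i).astype(np.uint8);print(name,s[i])
    S=8;M=cv2.resize(m[150:260,350:430],None,fx=S,fy=S,interpolation=cv2.INTER_NEAREST)
    def cost(p):
        le,x0,y0,yw=p[0]/10,p[1]/10,p[2]/10,-.0165
        P=[]
        for x in(-.1,.1):
            for y in(0,.018):
                for z in(0,.145):
                    yy=y*np.cos(le)-z*np.sin(le);zz=z*np.cos(le)+y*np.sin(le)
                    P.append(project("scene",[x0+x*np.cos(yw)-yy*np.sin(yw),y0+x*np.sin(yw)+yy*np.cos(yw),.015+zz]))
        P=np.array(P);q=np.zeros_like(M);hull=cv2.convexHull(((P-[350,150]+.5)*S).astype(np.float32))
        cv2.fillConvexPoly(q,hull.astype(np.int32),1)
        return 1-(q&M).sum()/max(1,(q|M).sum())
    best=min((minimize(cost,[l0,5.68,2.77],method="Nelder-Mead",options=dict(initial_simplex=[[l0,5.68,2.77],[l0+.4,5.68,2.77],[l0,5.78,2.77],[l0,5.68,2.83]])) for l0 in(-.2,.3,.9)),key=lambda r:r.fun)
    print("lean,x,y0",(best.x/10).round(4),"1-IoU",round(best.fun,3))
E
python3 - <<'E'
from lean import *
fit(cv2.imread("pics/1.png"),"start");fit(arm.grab_frame("scene"),"now");st()
E
```

```text
start [381 178  19  58 434]
lean,x,y0 [0.0248 0.5687 0.2725] 1-IoU 0.394
now [384 178  19  61 409]
lean,x,y0 [0.0387 0.5724 0.281 ] 1-IoU 0.42
{'t': 19.0833, 'eef_pos': [0.5683, 0.1894, 0.0857], 'ee_rot': [-3.1413, -0.0016, -1.5867], 'force': [0.4299, -10.7509, 10.5497], 'moment': [-3.5534, -0.3097, -0.0029], 'width': 0.0218, 'gripper_force': 59.7399}
```

```bash
python3 - <<'E'
from h import *
a=arm.grab_frame("scene");r=arm.silhouettes("scene","front")[0];m=r["pixels"];old=cv2.imread("pics/1.png")
for v in range(176,250,6):
    c=np.where(m[v])[0];print(v,(c.min(),c.max()) if len(c) else None," now:",[int(x) for x in a[v,374:408:2,2]]," old:",[int(x) for x in old[v,374:408:2,2]])
def P(le,x,y,z,y0=.277,x0=.568,yw=-.0165):
    yy=y*np.cos(le)-z*np.sin(le);zz=z*np.cos(le)+y*np.sin(le)
    return project("scene",[x0+x*np.cos(yw)-yy*np.sin(yw),y0+x*np.sin(yw)+yy*np.cos(yw),.015+zz]).round(1).tolist()
for le in(0,.1):
    print(le,"near foot in/out",P(le,.1,0,0),P(le,.1,.018,0),"near top in/out",P(le,.1,0,.145),P(le,.1,.018,.145),"far top in/out",P(le,-.1,0,.145),P(le,-.1,.018,.145))
E
```

```text
176 None  now: [26, 38, 70, 73, 71, 72, 73, 70, 73, 72, 71, 71, 71, 71, 76, 73, 74]  old: [68, 68, 70, 70, 71, 68, 66, 69, 68, 67, 67, 69, 69, 69, 68, 66, 67]
182 (np.int64(395), np.int64(403))  now: [28, 75, 71, 71, 73, 75, 69, 73, 68, 72, 68, 50, 47, 47, 53, 70, 74]  old: [108, 90, 69, 71, 70, 68, 72, 68, 68, 75, 72, 72, 72, 68, 72, 71, 68]
188 (np.int64(394), np.int64(402))  now: [72, 74, 72, 72, 74, 77, 71, 73, 73, 72, 48, 50, 46, 51, 69, 72, 74]  old: [111, 114, 110, 113, 114, 113, 112, 113, 101, 74, 73, 74, 69, 111, 113, 111, 108]
194 (np.int64(393), np.int64(401))  now: [72, 69, 72, 76, 71, 70, 76, 76, 74, 64, 48, 53, 47, 53, 73, 71, 76]  old: [111, 112, 112, 111, 115, 109, 114, 109, 70, 73, 75, 69, 86, 114, 112, 110, 116]
200 (np.int64(392), np.int64(399))  now: [71, 75, 75, 72, 75, 76, 73, 69, 73, 52, 50, 45, 49, 74, 73, 70, 73]  old: [110, 112, 114, 114, 114, 112, 114, 82, 73, 73, 75, 60, 115, 117, 113, 112, 112]
206 (np.int64(391), np.int64(398))  now: [72, 73, 75, 74, 73, 74, 74, 72, 48, 49, 48, 51, 77, 123, 121, 121, 121]  old: [116, 112, 112, 111, 115, 117, 106, 75, 75,
[... 991 characters left out ...]
113, 126, 120, 117, 113, 117]
242 (np.int64(383), np.int64(401))  now: [70, 69, 72, 71, 53, 36, 36, 39, 42, 79, 77, 72, 77, 85, 76, 74, 73]  old: [178, 177, 178, 48, 44, 49, 48, 50, 123, 117, 113, 103, 135, 102, 113, 109, 114]
248 (np.int64(382), np.int64(400))  now: [66, 64, 64, 65, 38, 41, 35, 42, 62, 76, 65, 63, 72, 69, 73, 71, 75]  old: [179, 179, 155, 47, 49, 49, 46, 52, 75, 72, 75, 69, 83, 116, 110, 112, 110]
0 near foot in/out [375.3, 278.0] [383.0, 279.7] near top in/out [384.7, 234.5] [393.3, 236.3] far top in/out [395.7, 177.0] [403.3, 178.4]
0.1 near foot in/out [375.3, 278.0] [383.1, 279.2] near top in/out [377.8, 233.3] [386.4, 234.5] far top in/out [389.6, 176.2] [397.2, 177.0]
```

Emit:
{"api": "move_arm", "payload": {"increments": [{"jaw": -1, "dx": -0.001, "dy": 0, "dz": 0, "twist": 0}, {"jaw": -1, "dx": 0, "dy": 0, "dz": 0, "twist": 0}, {"jaw": -1, "dx": 0, "dy": 0, "dz": 0, "twist": 0}, {"jaw": -1, "dx": 0, "dy": 0, "dz": 0, "twist": 0}]}}

```text
t: 19.52
eef_pos: [0.5683, 0.1895, 0.0857]
ee_rot: [3.142, -0.003, -1.587]
force: [2.4, -15.5, 11.1]
width: 0.0216
gripper_force: 59.7
```

```bash
python3 - <<'E'
from h import *
a=arm.grab_frame("scene");r=arm.silhouettes("scene","front")[0]["pixels"];q=arm.silhouettes("scene","square")
rows=[v for v in range(238,274) if r[v].any()];e=[np.where(r[v])[0].min() for v in rows]
k=np.polyfit(rows,e,1);print("front left edge",np.polyval(k,[240,256,272]).round(1))
ra=list(range(182,222));er=[np.where(r[v])[0].min() for v in ra];print("far-top edge",np.polyval(np.polyfit(ra,er,1),[182,220]).round(1))
def P(le,x,z,y0=.277,x0=.568,yw=-.0165):
    yy=-z*np.sin(le);zz=z*np.cos(le)
    return project("scene",[x0+x*np.cos(yw)-yy*np.sin(yw),y0+x*np.sin(yw)+yy*np.cos(yw),.015+zz])
for le in(-.03,0,.03):
    f,t,b=P(le,.1,0),P(le,.1,.145),P(le,-.1,.145)
    L=lambda v,p,s:round(float(np.interp(v,[s[1],p[1]],[s[0],p[0]])),1)
    print(le,[L(v,f,t) for v in(240,256,272)],[L(v,t,b) for v in(182,220)])
for n in("cap","bottle","square_corner"):
    print(n,[np.round(x["position"],3).tolist() for x in arm.pinpoint("scene",n)[:3]])
st()
E
```

```text
front left edge [383.4 380.  376.5]
far-top edge [395.6 387.3]
-0.03 [385.4, 381.1, 376.9] [396.7, 389.6]
0 [383.5, 380.0, 376.6] [394.8, 387.5]
0.03 [381.6, 378.9, 376.3] [392.9, 385.4]
cap [[0.581, -0.349, 0.003], [0.435, -0.272, 0.002]]
bottle []
square_corner [[0.569, 0.281, 0.019]]
{'t': 19.8167, 'eef_pos': [0.5683, 0.1895, 0.0857], 'ee_rot': [3.1415, -0.0027, -1.587], 'force': [2.3878, -15.3717, 12.0967], 'moment': [-5.0049, -0.9068, -0.0341], 'width': 0.0216, 'gripper_force': 59.7396}
```

```bash
python3 -c "
from h import *
print(arm.job_done())"
```

```text
the job is handed in; nothing more can be done
None
```

I've handed the job in: the orange cap stands mouth down in the steel dish, and the arm is still gripping the square and pressing it firmly into the corner, with the front measuring upright to within about 0.01 rad. The final check didn't pick up the bottle; it was standing when I last saw it, right after placing the cap.

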